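# Lock the otoscope head onto its battery handle

## Robot

A 6-joint arm with a two-finger parallel gripper is mounted at the origin on a cart in front of the work surface, level with it; the furniture and walls round the work are solid. World frame = base frame: x ahead of the robot, y to its left, z up, the work surface at z = 0. Lengths are in m, angles in rad, forces in N, time in s.
With the tool pointing down it reaches from about 0.35 to 0.875 m from the base axis. Payload 4.2 kg.
Tool frame: the origin (TCP) lies on the centre line of the jaws, within the pads' length; the fingertips stand 11 mm ahead of it and the grasp point (between the pads) lies 8 mm behind it; z points along the fingers, y is the line along which they close (so a half turn about z gives the same grasp; the last joint's range is limited). The gripper opens to 85 mm and grips with 20 to 120 N. Pads are 22 mm wide; open, the fingers measure 114 mm over their backs; the gripper's body (76 mm by 85 mm) begins 54 mm behind the grasp point. The pads swing forward as they close: fully open they stand 13 mm farther back than shut.
Start: joints at [-0.946, 0.385, 0.008, 0, -1.194, -0.259], TCP at [0.224, -0.584, 0.242] pointing down, gripper open.
Joint ranges: [-3.14, 3.14], [-1.21, 2.06], [-1.07, 1.41], [-3.16, 2.05], [-2.99, -0.16], [-3.1, 3.1]. Speed limits (rad/s): [2.79, 2.79, 3.14, 3.14, 3.14, 3.14].

## Interface

Orientations are given as a unit quaternion [x, y, z, w].
In Python, from plant import bot, vision, hand_in gives the robot as it stands.
- The arm moves only by the shell command python3 -m inch 'ROWS'. ROWS is JSON, a list of rows, each a list of 3 entries, a list of its own where there are three numbers: the shift along the tool's x, y, z in m, then the turn, a rotation vector about the tool's x, y, z in degrees, then the opening in per cent of the stroke, from 0 (shut) to 100 (fully open). In form: [[[dx, dy, dz], [wx, wy, wz], hand], ...]. A call has 1 to 20 rows; each row shifts and turns the commanded pose from where the row before left it, along the tool's axes as they then stand; what a row does not reach is not made up. A row lasts 1/8 s, in which the tool goes at most 62.5 mm and 10.7 degrees, less where a joint would pass 70% of its speed; a pose out of reach is approached as far as the arm can. A call is refused whole if a number of a shift passes 0.0625 or a number of a turn 10.7, either way. A call with a gripper value outside its range is refused whole. The fingers move at their own pace and stop on an object; the grip force is fixed at half the most. Time passes only in rows, so rows that do not move let the fingers close. It gives the time, the measured TCP pose, the force, the opening and the grip force at its end, in the units of the state.
- bot.sense(): the state, without advancing time (a new reading comes with each control period).
- vision.capture(name): name is "scene" or "side" or "wrist"; returns the picture (480x640x3 uint8, blue, green, red); there is no depth.
- vision.camera_model(name): a dict with "intrinsics" (3x3 intrinsics, pixels), "origin" and "rotation" of the camera in the world; the wrist camera has in their place "T_tool_cam" (4x4, takes a point from camera to tool coordinates, whose origin is the TCP and whose axes are the flange's). Camera axes: x right, y up, looking along -z (the intrinsics and any distortion apply to the point x, -y, -z); pixel columns grow to the right and rows downward; lengths in m; the calibration is good to about 2 mm. A picture is of the moment at which its call begins: read the wrist's pose just before it. camera_model takes no time and is no camera call.
- hand_in(): hands the job in; it is judged then, once.
The state is a dict: "time_s": time; "joint_positions": joint angles; "dq": joint speeds; "joint_efforts": joint torques, N m; "tool_pos": TCP position; "tool_rot": TCP orientation; "force": force on the tool from outside, world axes, zero at the start; "ft_torque": the same for the moment, N m; "opening": finger opening in m; "grasp_force": force on a finger pad.
Only numpy, scipy, OpenCV 4.12 (cv2) and the standard library are available. Lean on these libraries where they do the work, as an engineer would, in place of code of your own. Each camera call takes 0.05 s, during which the arm holds its last target. There are 200 camera calls.

## Task

Get the ear-examination instrument ready: pick up the otoscope head (the one with the cone-shaped ear tip) and lock it by its bayonet onto the bare battery handle in the charging stand: set its slots over the handle's two lugs, press it straight down against the spring, turn it clockwise (seen from above) to the stop, then let the spring lift it so that the lugs settle in their notches, and let go. Do it with feel, pressing with no more than about 20 N and not straining it against the stop; do not knock over the ophthalmoscope head, and leave the small things around where they are.

Things in the scene. Friction and masses are not known exactly. Their poses are not given: they have to be found in the camera images.
- otoscope_head: Otoscope head, loose, standing on its steel bayonet sleeve; 65 to 105 g, 66 mm tall. Origin: centre of the sleeve's open mouth (underside); z up; +x the way the black ear-tip cone points (tip at x 56, z 47 mm), magnifier window at x -24. Sleeve: z 0 to 24 mm, 29.6 mm outside, bore 20.8 mm, 24 mm deep to a flat ceiling. Two J-slots through its wall, alike, 180 deg apart.
- grip_point (a point): Centre of the head's black housing, 45 mm above its mouth, on its axis. Flat sides 26 mm apart along the head's y, 36 mm long (x -17 to 19), from z 29 to 61 mm over the mouth: the place to grip. Not measured while held.
- entry_slot (a point): On the mouth, mid entry slot: slots open at the mouth, 5 mm wide, at -55 and +125 deg in the head's xy-plane (55 deg clockwise of the ear tip from above and across from there). The 4 mm lugs run up them to a roof at z 11 mm, then the slot leads 55 deg counter-clockwise round the sleeve over a sill (top at z 6 mm) to the notch.
- notch (a point): Floor (z 2.5 mm) of the notch at the slot's end, on the head's +x side (the other at -x), under the ear tip. The lugs rest on these floors when locked. The wall just past the notch is the turning stop; play in the notch about 0.05 rad each way. 0.1 N m against the stop is plenty; 0.25 N m is too much.
- charging_stand: White charging stand, fixed, foot 104 x 120 mm, 62 mm high, with the bare black battery handle (30 mm thick) upright in its well; the well grips the handle so that it does not turn. Origin: centre of its underside, on the handle's axis; z up; x: the short side, status panel at -x. Handle's steel post: 19.2 mm thick, from the shoulder at z 115 mm to z 134, then a cone, 11.6 mm wide at z 139.
- lug_level (a point): On the handle's axis at its two bayonet lugs (126 mm over the cart top; axes as the stand's). Lugs 4 mm wide and high, out to 13.8 mm from the axis on both sides, along a line within 29 deg of the stand's x axis: the handle's turn in the well is NOT measured; see or feel it. The head enters with its yaw 55 deg (or 235) more than the lug line's, and locks in line with it.
- contact_top (a point): Top of the sprung contact on the handle's axis, 22.5 mm over the lugs, 11 mm wide. It pushes up on the ceiling of the head's bore: 3.6 N at first touch, plus 1.5 N per mm. Head's origin relative to lug level: +2 mm: mouth rests on the lugs, slots missed, turn it to find them; -1.5: spring touched; -8: clear of the sill, 13.4 N; -9: bottomed on the roof, 14.9 N; locked: -4.5, 8.1 N.
- ophthalmoscope_head: Ophthalmoscope head, loose, standing upright on a like sleeve 30 mm wide; tall and slim, 90 mm high, no cone, 90 g. Not needed; leave it standing. Origin: centre of its underside, z up.
- swab_box: Small card box lying flat, 58 x 98 x 48 mm, loose; leave alone. Origin: centre of its underside.
- plaster_box: Smaller card box lying flat, 45 x 70 x 32 mm, loose; leave alone. Origin: centre of its underside.
- oximeter: Finger-clip oximeter, 60 x 33 x 33 mm, loose; leave alone. Origin: centre of its underside.
There are look-alikes about, which are no part of the job. What is shaped like the ophthalmoscope_head but green is not meant.

How it is judged:
On the way, in this order (a step that is already met when the one before it is completed fails the run):
1. the otoscope head is lifted clear of the cart top (height (world z) of otoscope_head above 0.05 m), for 0.1 s.
2. its slots are over the lugs and it is pressed down against the spring (z of otoscope_head in the frame of lug_level below -0.0075 m and horizontal distance between otoscope_head and lug_level below 0.003 m), for 0.1 s.
At the end, for the whole second after the job is handed in: The otoscope head is locked on the handle: risen into its notches (origin 3 to 6 mm below the lugs), on the axis within 2.5 mm, upright within 0.1 rad, at rest; the ophthalmoscope head still stands (z of otoscope_head in the frame of lug_level between -0.006 and -0.003 m and horizontal distance between otoscope_head and lug_level below 0.0025 m and angle between otoscope_head's own z axis and vertical below 0.1 rad and linear speed of otoscope_head below 0.02 m/s and angle between ophthalmoscope_head's own z axis and vertical below 0.2 rad); the robot touches nothing.
It fails at once if the joint is strained: pressing and twisting together, head and handle load each other with over 40 N (contact force between otoscope_head and charging_stand above 40 N).
It fails at once if the ophthalmoscope head is knocked over or moved more than 3 cm (angle between ophthalmoscope_head's own z axis and vertical above 0.5 rad or distance of ophthalmoscope_head from where it was at the start of the episode above 0.03 m).
It fails at once if the swab box is moved more than 2 cm (distance of swab_box from where it was at the start of the episode above 0.02 m).
It fails at once if the plaster box is moved more than 2 cm (distance of plaster_box from where it was at the start of the episode above 0.02 m).
It fails at once if the oximeter is moved more than 2 cm (distance of oximeter from where it was at the start of the episode above 0.02 m).
It also fails if it takes over 72 s, if anything falls off the work surface, if the arm or the gripper's body presses on something with over 40 N, if the wrist force passes 120 N, or if a joint passes its speed limit or range.

## Working session

There is one attempt and no reset: what is moved stays moved. The work goes in short steps, Python scripts to look and compute and a shell command to move; the robot and the scene stay as the last step left them, time stands still between calls to the robot, and variables do not carry over. Pictures are saved under pics/ and viewed, at most 10 in all, crops included, and the job is handed in when it is done.

```bash
mkdir -p pics; ls; python3 - <<'E'
from plant import bot, vision
import cv2,numpy as np
for n in ("scene","side"):
    cv2.imwrite(f"pics/{n}0.png",vision.capture(n))
    m=vision.camera_model(n); print(n,{k:np.round(np.array(v),4).tolist() if not isinstance(v,str) else v for k,v in m.items()})
m=vision.camera_model("wrist");print(m)
s=bot.sense();print(s)
E
```

```text
pics
scene {'intrinsics': [[465.5763, 0.0, 326.1215], [0.0, 465.5763, 239.9324], [0.0, 0.0, 1.0]], 'origin': [-0.1202, 0.5784, 0.4977], 'rotation': [-0.2167, 0.5051, 0.7642, -0.3377]}
side {'intrinsics': [[449.8788, 0.0, 317.0835], [0.0, 449.8788, 241.4011], [0.0, 0.0, 1.0]], 'origin': [0.1538, 0.8412, 0.6963], 'rotation': [-0.0996, 0.4609, 0.865, -0.1718]}
{'intrinsics': array([[357.42729925,   0.        , 322.17204957],
       [  0.        , 357.42729925, 235.03954146],
       [  0.        ,   0.        ,   1.        ]]), 'T_tool_cam': array([[ 7.86947459e-05,  9.61685428e-01,  2.74155306e-01,
         6.90932773e-02],
       [ 9.99999703e-01, -2.85905526e-04,  7.15858681e-04,
         7.20871871e-04],
       [ 7.66813379e-04,  2.74155168e-01, -9.61685165e-01,
        -1.30913958e-01],
       [ 0.00000000e+00,  0.00000000e+00,  0.00000000e+00,
         1.00000000e+00]])}
{'time_s': 0.1, 'joint_positions': array([-9.46395256e-01,  3.85479521e-01,  6.75612578e-03, -4.45865236e-04,
       -1.19400720e+00, -2.58612226e-01]), 'dq': array([ 0.00117893, -0.00180138,  0.00306029,  0.0012062 , -0.00024456,
       -0.00053968]), 'joint_efforts': array([ 1.61556136e-05, -3.93319452e+01,  1.88929278e+01,  4.19797048e+00,
       -2.56563791e-03, -4.82641767e-07]), 'tool_pos': array([ 0.22339818, -0.58316862,  0.24132694]), 'tool_rot': array([-1.81795535e-01,  9.83335856e-01,  9.62939112e-04, -2.25914464e-04]), 'force': array([ 0.42833132, -0.76836604, -0.47665339]), 'ft_torque': array([-0.04971646, -0.04101514,  0.05836312]), 'grasp_force': 0.0, 'opening': 0.08581958185340505}
```

View pics/scene0.png

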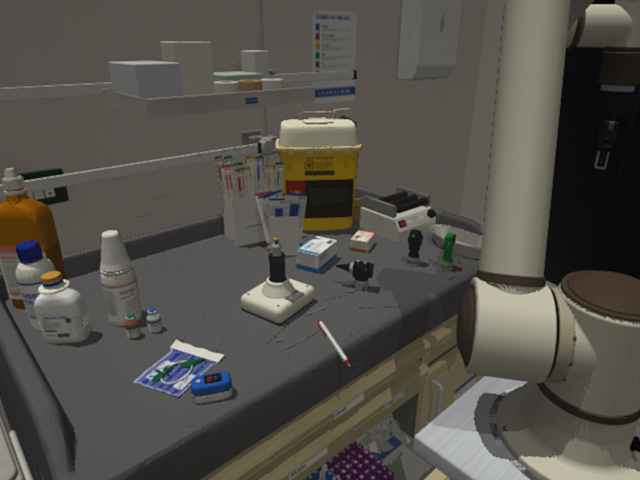

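View pics/side0.png

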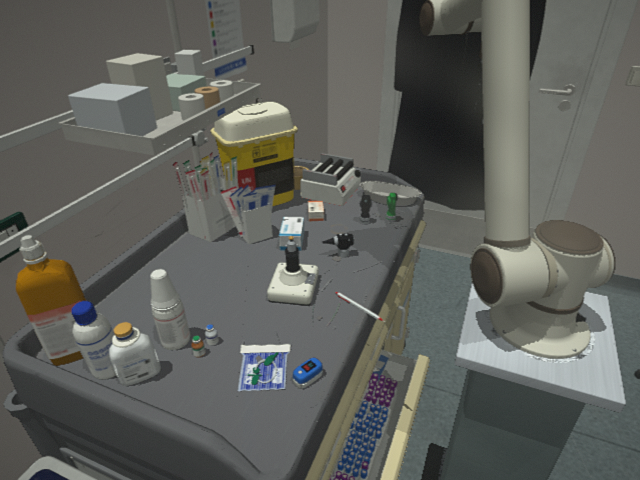

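The head stands at scene (361,272)/side (344,241) with its tip to the left (338,266)/(323,240). The handle top is at scene (277,239)/side (291,238), the ophthalmoscope at (414,245)/(365,207).

```bash
cat > h.py <<'E'
from plant import bot, vision
import cv2,numpy as np
from scipy.spatial.transform import Rotation as R
F=np.diag([1,-1,-1.])
def cam(n,s=None):
    m=vision.camera_model(n);K=np.array(m["intrinsics"])
    if n=="wrist":
        s=s or bot.sense();T=np.array(m["T_tool_cam"]);Rt=R.from_quat(s["tool_rot"]).as_matrix()
        return K,s["tool_pos"]+Rt@T[:3,3],Rt@T[:3,:3]
    return K,np.array(m["origin"]),R.from_quat(m["rotation"]).as_matrix()
def ray(c,uv):
    K,o,Q=c;d=Q@F@np.linalg.solve(K,[*uv,1]);return o,d/np.linalg.norm(d)
def onz(c,uv,z):
    o,d=ray(c,uv);return o+d*(z-o[2])/d[2]
def tri(*cu):
    A=0;b=0
    for c,uv in cu:
        o,d=ray(c,uv);P=np.eye(3)-np.outer(d,d);A=A+P;b=b+P@o
    return np.linalg.solve(A,b)
def proj(c,p):
    K,o,Q=c;q=K@F@Q.T@(np.array(p)-o);return q[:2]/q[2]
E
python3 - <<'E'
from h import *
a,b=cam("scene"),cam("side")
for n,u,v,z in [("housing",(362,270),(345,241),.045),("tip",(338,266),(323,240),.047),("contact",(276.5,238),(291.5,237),.1485),("oph",(414,232),(366,193),.09),("standfoot",(278,300),(294,288),.02)]:
    print(n,np.round(tri((a,u),(b,v)),3),np.round(onz(a,u,z),3),np.round(onz(b,v,z),3))
s=bot.sense();print(np.round(R.from_quat(s["tool_rot"]).as_matrix(),3))
E
```

```text
housing [ 0.473 -0.078  0.048] [ 0.478 -0.084  0.045] [ 0.475 -0.082  0.045]
tip [ 0.529 -0.064  0.044] [ 0.523 -0.056  0.047] [ 0.529 -0.063  0.047]
contact [0.539 0.094 0.149] [0.542 0.091 0.148] [0.54  0.093 0.148]
oph [ 0.48  -0.265  0.089] [ 0.472 -0.25   0.09 ] [ 0.481 -0.275  0.09 ]
standfoot [0.536 0.101 0.014] [0.532 0.1   0.02 ] [0.53  0.113 0.02 ]
[[-0.934 -0.358 -0.001]
 [-0.358  0.934  0.002]
 [ 0.     0.002 -1.   ]]
```

```bash
python3 -m inch '[[[-0.0296,0.0271,0],[0,0,0],100],[[-0.0296,0.0271,0],[0,0,0],100],[[-0.0296,0.0271,0],[0,0,0],100],[[-0.0296,0.0271,0],[0,0,0],100],[[-0.0296,0.0271,0],[0,0,0],100],[[-0.0296,0.0271,0],[0,0,0],100],[[-0.0296,0.0271,0],[0,0,0],100],[[-0.0296,0.0271,0],[0,0,0],100],[[-0.0296,0.0271,0],[0,0,0],100],[[-0.0296,0.0271,0],[0,0,0],100],[[-0.0296,0.0271,0],[0,0,0],100],[[-0.0296,0.0271,0],[0,0,0],100],[[-0.0296,0.0271,0],[0,0,0],100],[[-0.0296,0.0271,0],[0,0,0],100],[[0,0,0],[0,0,0],100],[[0,0,0],[0,0,0],100]]'
python3 - <<'E'
from h import *
s=bot.sense();c=cam("wrist",s);im=vision.capture("wrist");cv2.imwrite("pics/w1.png",im)
print(s["tool_pos"],s["joint_positions"],R.from_quat(s["tool_rot"]).as_matrix().round(3))
for p in [(.474,-.081,.045),(.529,-.063,.047),(.54,.093,.1485)]:print(proj(c,p))
E
```

```text
time_s: 2.1
tool_pos: [0.4744, -0.0811, 0.2419]
tool_rot: [-0.182, 0.983, 0.0, -0.001]
force: [0.2, -0.6, 0.5]
opening: 0.0858
grasp_force: 0.0
[ 0.47441131 -0.08110869  0.24191694] [ 1.69005895e-01  1.39355001e-01 -3.31580849e-01 -1.94562274e-04
 -1.10100497e+00 -1.37366236e+00] [[-0.934 -0.358 -0.001]
 [-0.358  0.934 -0.   ]
 [ 0.001  0.    -1.   ]]
[321.84623636 209.84268482]
[318.89738393 268.5078088 ]
[506.60180069 400.07298756]
```

View pics/w1.png

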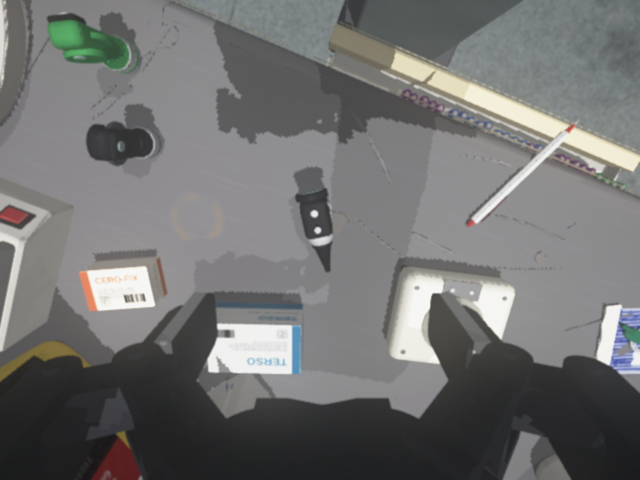

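The wrist view shows the head centred with its tip at (327,270) and body around (316,215). The swab box corner is near (302,303), and the stand is at (450,315). I'll enlarge the head.

```bash
python3 - <<'E'
from h import *
im=cv2.imread("pics/w1.png")
cv2.imwrite("pics/w1c.png",cv2.resize(im[160:310,200:390],None,fx=4,fy=4,interpolation=cv2.INTER_CUBIC))
c=cam("wrist")
for uv,z in [((327,270),.047),((302,303),.048),((217,303),.048),((300,372),.048)]:print(uv,onz(c,uv,z).round(4))
E
```

```text
(327, 270) [ 0.5276 -0.0555  0.047 ]
(302, 303) [ 0.5691 -0.0662  0.048 ]
(217, 303) [ 0.5994 -0.1456  0.048 ]
(300, 372) [ 0.6454 -0.0406  0.048 ]
```

View pics/w1c.png

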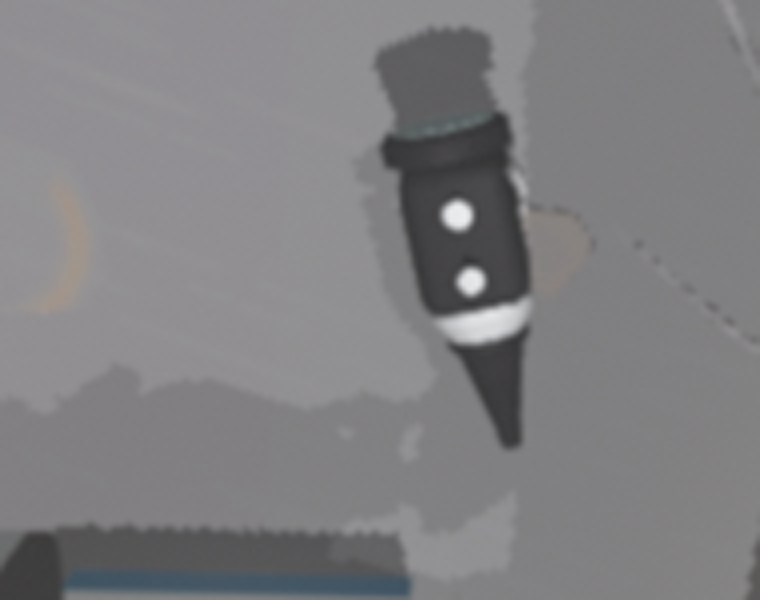

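```bash
python3 - <<'E'
from h import *
c=cam("wrist")
b,f=onz(c,(313,202),.061),onz(c,(319.5,238),.061);t=onz(c,(328,271.7),.047)
print(b,f,t,np.linalg.norm(f-b))
y=lambda d:np.degrees(np.arctan2(d[1],d[0]))
m=(b+f)/2;print(m,y(f-b),y(t-m),np.linalg.norm((t-m)[:2]))
l,r=onz(c,(200+404/4,160+240/4),.061),onz(c,(200+518/4,160+235/4),.061);print("width",np.linalg.norm(l-r))
yw=y(t-m);u=np.array([np.cos(np.radians(yw)),np.sin(np.radians(yw)),0])
print("centre",t-.056*u, m-.001*u)
E
```

```text
[ 0.46700088 -0.09238228  0.061     ] [ 0.49594973 -0.07522658  0.061     ] [ 0.5289104 -0.0539284  0.047    ] 0.033650462233307206
[ 0.4814753  -0.08380443  0.061     ] 30.65188578329001 32.20393879768764 0.056059479658052365
width 0.025575486054157173
centre [ 0.48152563 -0.08377273  0.047     ] [ 0.48062915 -0.08433736  0.061     ]
```

```bash
python3 -m inch '[[[0,0,0.03],[0,0,-10.7],100],[[-0.004,-0.006,0.03],[0,0,0],100],[[0,0,0.03],[0,0,0],100],[[0,0,0.03],[0,0,0],100],[[0,0,0],[0,0,0],100],[[0,0,0],[0,0,0],100]]'
python3 - <<'E'
from h import *
s=bot.sense();c=cam("wrist",s);im=vision.capture("wrist")
M=R.from_quat(s["tool_rot"]).as_matrix()
print(s["tool_pos"],s["force"],M.round(3))
yw=np.radians(31.7);u=np.array([np.cos(yw),np.sin(yw),0]);v=np.array([-u[1],u[0],0]);o=np.array([.481,-.084,0])
for p in [o+.056*u+[0,0,.047]]+[o+x*u+y*v+[0,0,.061] for x in(-17e-3,19e-3) for y in (-.013,.013)]:
    q=proj(c,p);print(q);cv2.circle(im,tuple(int(a) for a in q),3,(0,0,255),1)
cv2.imwrite("pics/w2.png",cv2.resize(im[:480,160:480],None,fx=1.25,fy=1.25))
E
```

```text
time_s: 2.9
tool_pos: [0.4821, -0.0846, 0.1234]
tool_rot: [-0.273, 0.962, -0.0, 0.001]
force: [0.3, -0.3, 0.2]
opening: 0.0853
grasp_force: 0.0
[ 0.48205372 -0.08463294  0.12341036] [ 0.2576416  -0.2560728   0.23946658] [[-0.851 -0.524  0.002]
 [-0.524  0.851 -0.   ]
 [-0.001 -0.001 -1.   ]]
[323.33429678 331.01927883]
[300.10219883 228.59045129]
[346.57670324 228.56266708]
[301.21308919 287.82702664]
[345.49256146 287.81606287]
```

View pics/w2.png

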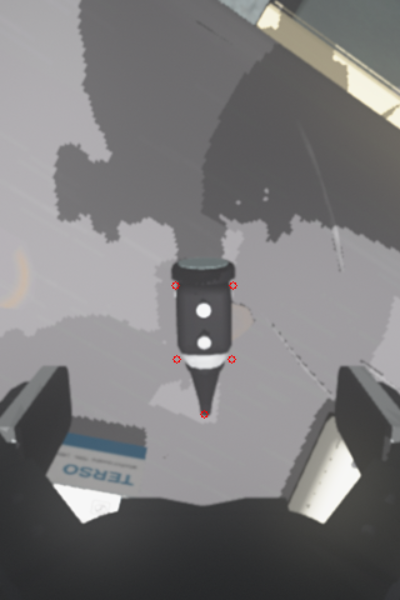

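The predicted outline falls on the head, so yaw and position are right to about 1 mm. Now descending and gripping.

```bash
python3 -m inch '[[[0,0,0.028],[0,0,0],100],[[0,0,0.028],[0,0,0],100],[[0,0,0.028],[0,0,0],100],[[0,0,0],[0,0,0],60],[[0,0,0],[0,0,0],30],[[0,0,0],[0,0,0],0],[[0,0,0],[0,0,0],0],[[0,0,0],[0,0,0],0],[[0,0,0],[0,0,0],0],[[0,0,0],[0,0,0],0],[[0,0,0],[0,0,0],0]]'; python3 - <<'E'
from h import *
print(R.from_quat(bot.sense()["tool_rot"]).as_matrix().round(3))
E
```

```text
time_s: 4.32
tool_pos: [0.4825, -0.084, 0.0398]
tool_rot: [-0.273, 0.962, -0.0, 0.001]
force: [-0.5, 0.5, 7.2]
opening: 0.0248
grasp_force: 59.2
[[-0.851 -0.525  0.003]
 [-0.525  0.851  0.   ]
 [-0.002 -0.001 -1.   ]]
```

```bash
python3 -m inch '[[[0,0,-0.02],[0,0,0],0],[[0,0,-0.05],[0,0,0],0],[[0,0,-0.05],[0,0,0],0],[[0,0,-0.05],[0,0,0],0],[[0,0,-0.03],[0,0,0],0],[[-0.0251,0.0151,0],[0,0,0],0],[[-0.0251,0.0151,0],[0,0,0],0],[[-0.0251,0.0151,0],[0,0,0],0],[[-0.0251,0.0151,0],[0,0,0],0],[[-0.0251,0.0151,0],[0,0,0],0],[[-0.0251,0.0151,0],[0,0,0],0],[[-0.0251,0.0151,0],[0,0,0],0],[[-0.0251,0.0151,0],[0,0,0],0],[[0,0,0.04],[0,0,0],0],[[0,0,0.04],[0,0,0],0],[[0,0,0],[0,0,0],0],[[0,0,0],[0,0,0],0]]'
python3 - <<'E'
from h import *
s=bot.sense();c=cam("wrist",s);im=vision.capture("wrist");cv2.imwrite("pics/w3.png",im)
print(s["tool_pos"],s["force"],proj(c,(.54,.093,.126)))
E
```

```text
time_s: 6.45
tool_pos: [0.5899, 0.1243, 0.16]
tool_rot: [-0.273, 0.962, -0.0, 0.001]
force: [0.8, -0.1, -0.7]
opening: 0.0251
grasp_force: 58.9
[0.58992812 0.12430023 0.15999019] [ 0.79143461 -0.14014108 -0.65678358] [320.21649262 156.166937  ]
```

View pics/w3.png

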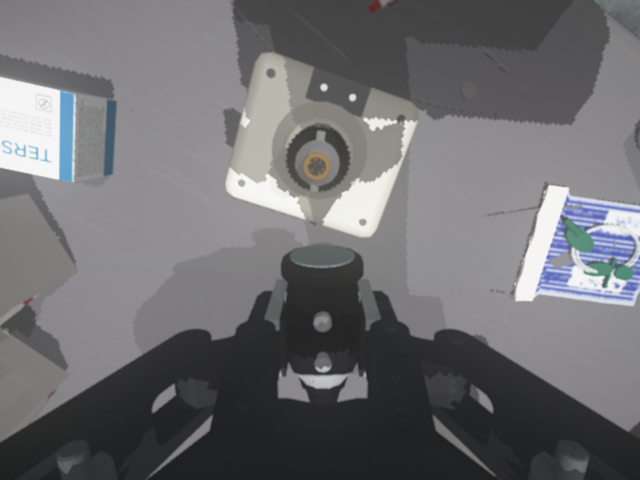

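The lugs show above and below the contact (316,166), at about (321,136) and (314,188). Enlarging.

```bash
python3 - <<'E'
import cv2
im=cv2.imread("pics/w3.png")
c=im[115:205,265:375]
c=cv2.resize(c,None,fx=6,fy=6,interpolation=cv2.INTER_CUBIC)
cv2.imwrite("pics/w3c.png",cv2.convertScaleAbs(c,alpha=1.6))
E
```

```text
(no output)
```

View pics/w3c.png

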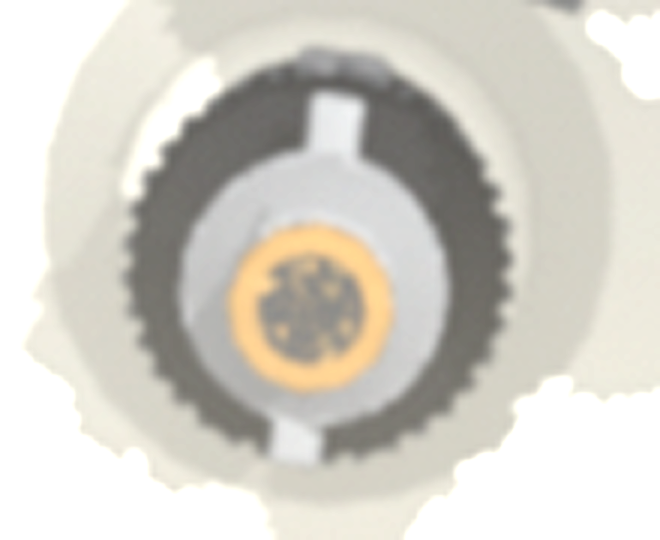

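```bash
python3 - <<'E'
from h import *
c=cam("wrist")
P=lambda x,y:(265+x/6-.4,115+y/6-.4)
a,b=onz(c,P(338,95),.128),onz(c,P(297,463),.128);k=onz(c,P(311,307),.1485)
d=b-a;print(a,b,np.linalg.norm(d),(a+b)/2,k,np.degrees(np.arctan2(d[1],d[0])))
# post disc z .134 and shoulder ring
print(onz(c,P(314,290),.134))
T=R.from_quat(bot.sense()["tool_rot"]).as_matrix();print(T.round(4))
# held head: predicted projections of the window rim / tip for origin at TCP
t=bot.sense()["tool_pos"]
for dx in(0,.0015):
  print(proj(c,t+T@np.array([dx+.024,0,0])),proj(c,t+T@np.array([dx+.017,0,-.021])),proj(c,t+T@np.array([dx-.019,0,-.021])))
E
```

```text
[0.53064524 0.08764459 0.128     ] [0.55531494 0.09915277 0.128     ] 0.027221912327222736 [0.54298009 0.09339868 0.128     ] [0.54294432 0.09326229 0.1485    ] 25.008615497432746
[0.54304645 0.09328598 0.134     ]
[[-0.851  -0.5252  0.0038]
 [-0.5252  0.851   0.0011]
 [-0.0038 -0.001  -1.    ]]
[320.7858976  254.10946729] [320.52485857 294.22321536] [320.64193646 385.05482316]
[320.78208116 250.42494254] [320.51956098 290.11322826] [320.63741461 381.54666548]
```

```bash
python3 -m inch '[[[-0.01,0,-0.03],[0,0,-10.7],0],[[0,0,-0.03],[0,0,-10.7],0],[[0,0,0],[0,0,-10.7],0],[[0,0,0],[0,0,-10.7],0],[[0,0,0],[0,0,-5.5],0],[[0,0,0],[0,0,0],0]]'
python3 - <<'E'
from h import *
s=bot.sense();T=R.from_quat(s["tool_rot"]).as_matrix();t=s["tool_pos"]
print(t,T.round(4),s["joint_positions"])
print("shift to view pose, tool axes",(T.T@(np.array([.543,.0933,.16])-.062*T[:,0]-t)).round(4))
# screws in w1 (raw) vs w3 along the tool x axis
o=np.array([.4811,-.0840]);yw=np.radians(31.7);u=np.array([np.cos(yw),np.sin(yw)])
import cv2
K,_,_=cam("wrist");M=np.array(vision.camera_model("wrist")["T_tool_cam"])
def blobs(f,box,th):
    g=cv2.imread(f,0)[box[1]:box[3],box[0]:box[2]]
    n,l,st,ce=cv2.connectedComponentsWithStats((g>th).astype('uint8'));return [(ce[i]+box[:2],st[i,4]) for i in range(1,n) if 3<st[i,4]<400]
T1=R.from_euler('z',0).as_matrix()
print("w1",blobs("pics/w1.png",(306,205,326,240),150))
print("w3",blobs("pics/w3.png",(308,305,338,374),130))
for x,z in [(312+2,1)]:pass
c=(K,M[:3,3],M[:3,:3]) # tool frame camera
for v in (322,363):
    print(v,onz(c,(322,v),-.0215))
E
```

```text
time_s: 7.25
tool_pos: [0.5981, 0.1295, 0.2205]
tool_rot: [-0.642, 0.767, -0.001, 0.002]
force: [0.2, 0.7, -0.4]
opening: 0.0252
grasp_force: 58.9
[0.59805859 0.12950744 0.2205121 ] [[-0.1755 -0.9845  0.0034]
 [-0.9845  0.1755  0.0015]
 [-0.002  -0.0031 -1.    ]] [ 4.77598312e-01  3.76235866e-01 -6.15672862e-02  3.10314282e-04
 -1.12926595e+00 -6.54117571e-01]
shift to view pose, tool axes [-0.0166  0.048   0.0603]
w1 [(array([314.        , 213.33333333]), np.int32(42)), (array([317.28571429, 229.85714286]), np.int32(35)), (array([320.13333333, 238.23333333]), np.int32(30))]
w3 [(array([320.82258065, 319.72580645]), np.int32(62)), (array([323.        , 368.64516129]), np.int32(62))]
322 [ 6.65799303e-03 -8.56337410e-05 -2.15000000e-02]
363 [-9.56694129e-03 -8.64443178e-05 -2.15000000e-02]
```

```bash
python3 -m inch '[[[-0.0083,0.024,0],[0,0,0],0],[[-0.0083,0.024,0],[0,0,0],0],[[0,0,0.03],[0,0,0],0],[[0,0,0.03],[0,0,0],0],[[0,0,0],[0,0,0],0],[[0,0,0],[0,0,0],0]]'
python3 - <<'E'
from h import *
# screws along the head's x from w1
M=np.array(vision.camera_model("wrist")["T_tool_cam"]);K=cam("wrist")[0]
T1=R.from_quat([-.182,.983,0,-.001]).as_matrix();c1=(K,np.array([.4744,-.0811,.2419])+T1@M[:3,3],T1@M[:3,:3])
yw=np.radians(31.7);u=np.array([np.cos(yw),np.sin(yw)])
for uv in [(314,213.3),(317.3,229.9)]:print("screw x",((onz(c1,uv,.0615)[:2]-[.4811,-.084])@u).round(4))
s=bot.sense();c=cam("wrist",s);im=vision.capture("wrist");cv2.imwrite("pics/w4.png",im)
T=R.from_quat(s["tool_rot"]).as_matrix();t=s["tool_pos"]
h=cv2.cvtColor(im,cv2.COLOR_BGR2HSV)[100:220,260:380]
m=cv2.inRange(h,(8,90,60),(25,255,255));n,l,st,ce=cv2.connectedComponentsWithStats(m)
for i in range(1,n):
    if st[i,4]>30:
        b=st[i];uv=(260+b[0]+(b[2]-1)/2,100+b[1]+(b[3]-1)/2);k=onz(c,uv,.1485)
        print(b,uv,ce[i]+[260,100],k,"rel tool",T.T@(k-t))
print(t)
c=im[110:210,265:375];e=im[230:430,265:375]
cv2.imwrite("pics/w4c.png",np.hstack([cv2.resize(c,None,fx=3.6,fy=6,interpolation=2)[:600],cv2.resize(e,None,fx=3,fy=3,interpolation=2)]))
E
```

```text
time_s: 8.0
tool_pos: [0.5542, 0.1544, 0.1601]
tool_rot: [-0.642, 0.766, -0.001, 0.001]
force: [0.9, -0.4, -0.7]
opening: 0.0252
grasp_force: 59.1
screw x -0.0062
screw x 0.0094
[ 60  36  17  28 131] (np.float64(328.0), np.float64(149.5)) [330.01526718 150.10687023] [0.54112376 0.09311694 0.1485    ] rel tool [0.06267566 0.00221265 0.01150604]
[0.55421899 0.15443094 0.16010305]
```

View pics/w4c.png

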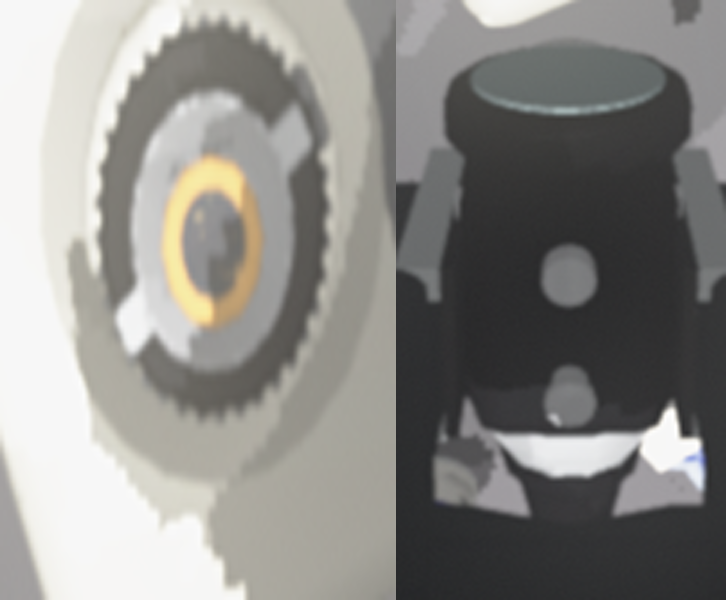

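```bash
python3 - <<'E'
from h import *
s=bot.sense();c=cam("wrist",s);T=R.from_quat(s["tool_rot"]).as_matrix();t=s["tool_pos"]
P=lambda x,y:(265+x/3.6-.4,110+y/6-.4)
a,b,k=onz(c,P(303,125),.128),onz(c,P(124,337),.128),onz(c,P(212,241),.1485)
f=lambda p:(T.T@(p-t)).round(4)
d=a-b;print(np.linalg.norm(d),np.degrees(np.arctan2(d[1],d[0])),"mid",f((a+b)/2),"contact",f(k),(a+b)/2,k)
print("tool yaw",np.degrees(np.arctan2(T[1,0],T[0,0])))
sc=f(onz((c),(322.6,321.4),t[2]+.0215));print(sc)
E
```

```text
0.026805241496113245 -155.37919325659382 mid [0.0623 0.0006 0.0322] contact [0.0626 0.0005 0.0117] [0.54294426 0.09329528 0.128     ] [0.54292749 0.09299285 0.1485    ]
tool yaw -100.06025329624472
[ 0.0069  0.0001 -0.0215]
```

```bash
python3 -m inch '[[[0,0,-0.025],[0,0,0],0],[[0,0,-0.025],[0,0,0],0],[[0.0310,0.0005,0],[0,0,0],0],[[0.0310,0,0],[0,0,0],0],[[0,0,0],[0,0,0],0],[[0,0,0.014],[0,0,0],0],[[0,0,0.014],[0,0,0],0],[[0,0,0.005],[0,0,0],0],[[0,0,0],[0,0,0],0]]'
python3 -m inch '[[[0,0,0.002],[0,0,0],0],[[0,0,0.002],[0,0,0],0],[[0,0,0],[0,0,0],0]]'
```

```text
time_s: 9.18
tool_pos: [0.5418, 0.0935, 0.1746]
tool_rot: [-0.643, 0.766, 0.0, -0.001]
force: [0.2, 0.1, -1.2]
opening: 0.0252
grasp_force: 59.3
time_s: 9.55
tool_pos: [0.5423, 0.0935, 0.1715]
tool_rot: [-0.643, 0.766, -0.0, 0.001]
force: [2.2, 1.4, -1.5]
opening: 0.0254
grasp_force: 59.2
```

```bash
python3 -m inch '[[[0,-0.0005,0],[0,0,0],0],[[0,0,0.001],[0,0,0],0],[[0,0,0],[0,0,0],0]]'; python3 -m inch '[[[0,0,0.001],[0,0,0],0],[[0,0,0.001],[0,0,0],0],[[0,0,0],[0,0,0],0]]'; python3 -c "
from plant import bot;print(bot.sense()['ft_torque'])"
```

```text
time_s: 9.93
tool_pos: [0.5426, 0.0933, 0.1706]
tool_rot: [-0.643, 0.766, -0.0, 0.001]
force: [1.1, 2.8, 0.1]
opening: 0.0252
grasp_force: 59.2
time_s: 10.3
tool_pos: [0.5426, 0.0933, 0.1684]
tool_rot: [-0.643, 0.766, -0.0, 0.001]
force: [1.7, 3.3, 0.6]
opening: 0.0257
grasp_force: 59.3
[ 1.07116503 -0.62692313  0.03246451]
```

```bash
python3 -m inch '[[[-0.0005,-0.0003,0],[0,0,0],0],[[0,0,0.001],[0,0,0],0],[[0,0,0],[0,0,0],0]]'; python3 -m inch '[[[0,0,0.001],[0,0,0],0],[[0,0,0.001],[0,0,0],0],[[0,0,0],[0,0,0],0]]'; python3 -c "
from plant import bot;print(bot.sense()['ft_torque'])"
```

```text
time_s: 10.68
tool_pos: [0.5426, 0.0934, 0.1672]
tool_rot: [-0.642, 0.766, 0.0, -0.0]
force: [1.1, 2.7, -0.8]
opening: 0.0252
grasp_force: 59.3
time_s: 11.05
tool_pos: [0.5426, 0.0935, 0.1651]
tool_rot: [-0.642, 0.766, 0.0, -0.0]
force: [1.2, 2.5, -0.3]
opening: 0.0249
grasp_force: 59.3
[ 0.82506556 -0.52939771  0.01593601]
```

Slots are over the lugs, with no vertical force at 0.165. Pressing on in small steps.

```bash
python3 -m inch '[[[-0.0005,-0.0002,0],[0,0,0],0],[[0,0,0.001],[0,0,0],0],[[0,0,0.001],[0,0,0],0],[[0,0,0.001],[0,0,0],0],[[0,0,0],[0,0,0],0]]'; python3 -m inch '[[[0,0,0.001],[0,0,0],0],[[0,0,0.001],[0,0,0],0],[[0,0,0],[0,0,0],0]]'; python3 -c "
from plant import bot;print(bot.sense()['ft_torque'])"
```

```text
time_s: 11.68
tool_pos: [0.5426, 0.0936, 0.1627]
tool_rot: [-0.643, 0.766, -0.0, -0.0]
force: [-1.3, 1.1, 5.6]
opening: 0.0246
grasp_force: 59.9
time_s: 12.05
tool_pos: [0.5426, 0.0936, 0.1611]
tool_rot: [-0.643, 0.766, -0.0, -0.0]
force: [-1.7, 1.0, 7.1]
opening: 0.025
grasp_force: 60.2
[ 3.08410870e-01  6.89155321e-01 -3.54686098e-05]
```

```bash
python3 -m inch '[[[0,0,0.001],[0,0,0],0],[[0,0,0.001],[0,0,0],0],[[0,0,0.001],[0,0,0],0],[[0,0,0],[0,0,0],0]]'; python3 -m inch '[[[0,0,0.001],[0,0,0],0],[[0,0,0],[0,0,0],0]]'; python3 -c "
from plant import bot;print(bot.sense()['ft_torque'])"
```

```text
time_s: 12.55
tool_pos: [0.5426, 0.0937, 0.1588]
tool_rot: [-0.643, 0.766, -0.0, -0.0]
force: [-3.4, 1.0, 10.6]
opening: 0.025
grasp_force: 60.7
time_s: 12.8
tool_pos: [0.5426, 0.0937, 0.158]
tool_rot: [-0.643, 0.766, -0.0, -0.0]
force: [-4.4, 1.8, 11.1]
opening: 0.025
grasp_force: 60.8
[0.32307603 1.23161513 0.00662168]
```

```bash
python3 -m inch '[[[0,0.0004,0.0005],[0,0,0],0],[[0,0,0.0007],[0,0,0],0],[[0,0,0],[0,0,0],0]]'; python3 -m inch '[[[0,0,0.0005],[0,0,0],0],[[0,0,0],[0,0,0],0]]'; python3 -c "
from plant import bot;print(bot.sense()['ft_torque'])"
```

```text
time_s: 13.18
tool_pos: [0.5426, 0.0936, 0.1573]
tool_rot: [-0.643, 0.766, -0.001, 0.0]
force: [-4.1, 0.5, 12.5]
opening: 0.0252
grasp_force: 61.0
time_s: 13.42
tool_pos: [0.5426, 0.0936, 0.157]
tool_rot: [-0.643, 0.766, -0.001, 0.0]
force: [-4.2, -0.5, 12.4]
opening: 0.0252
grasp_force: 61.0
[ 0.20570478  1.28097335 -0.06916116]
```

```bash
python3 -m inch '[[[0,0.0005,0.0005],[0,0,0],0],[[0,0,0.0005],[0,0,0],0],[[0,0,0],[0,0,0],0]]'; python3 -m inch '[[[0,0,0.0005],[0,0,0],0],[[0,0,0],[0,0,0],0]]'; python3 -c "
from plant import bot;print(bot.sense()['ft_torque'])"
```

```text
time_s: 13.8
tool_pos: [0.5426, 0.0937, 0.1567]
tool_rot: [-0.643, 0.766, -0.001, 0.001]
force: [-5.0, -0.2, 16.9]
opening: 0.0253
grasp_force: 61.5
time_s: 14.05
tool_pos: [0.5426, 0.0937, 0.1566]
tool_rot: [-0.643, 0.766, -0.001, 0.001]
force: [-5.3, 0.1, 18.7]
opening: 0.0252
grasp_force: 61.8
[ 0.03725052  1.64927503 -0.0160647 ]
```

Bottomed on the roof (force jumps to 17–19 N at 0.1566). I'll back off 0.6 mm and begin the clockwise turn.

```bash
python3 -m inch '[[[0,-0.0003,-0.0006],[0,0,0],0],[[0,0,0],[0,0,0],0],[[0,0,0],[0,0,4],0],[[0,0,0],[0,0,4],0],[[0,0,0],[0,0,0],0]]'; python3 -c "
from plant import bot;print(bot.sense()['ft_torque'])"; python3 -m inch '[[[0,0,0],[0,0,5],0],[[0,0,0],[0,0,5],0],[[0,0,0],[0,0,0],0]]'; python3 -c "
from plant import bot;print(bot.sense()['ft_torque'])"
```

```text
time_s: 14.68
tool_pos: [0.5432, 0.0937, 0.1568]
tool_rot: [-0.588, 0.809, -0.001, 0.001]
force: [-3.7, -0.6, 15.4]
opening: 0.0253
grasp_force: 61.4
[-0.01303319  1.09490748 -0.01185854]
time_s: 15.05
tool_pos: [0.5436, 0.0937, 0.1568]
tool_rot: [-0.515, 0.857, -0.001, 0.002]
force: [-1.6, -0.7, 14.2]
opening: 0.0251
grasp_force: 61.2
[-0.24645658  0.73569047 -0.03646555]
```

```bash
python3 -m inch '[[[0,0,0],[0,0,5],0],[[0,0,0],[0,0,5],0],[[0,0,0],[0,0,5],0],[[0,0,0],[0,0,0],0]]'; python3 -c "
from plant import bot;print(bot.sense()['ft_torque'])"; python3 -m inch '[[[0,0,0],[0,0,5],0],[[0,0,0],[0,0,5],0],[[0,0,0],[0,0,3],0],[[0,0,0],[0,0,0],0]]'; python3 -c "
from plant import bot;print(bot.sense()['ft_torque'])"
```

```text
time_s: 15.55
tool_pos: [0.5441, 0.0936, 0.1569]
tool_rot: [-0.399, 0.917, -0.001, 0.002]
force: [-1.0, -0.7, 13.8]
opening: 0.0254
grasp_force: 61.1
[-0.44174003  0.32115219  0.06891129]
time_s: 16.05
tool_pos: [0.5444, 0.0935, 0.157]
tool_rot: [-0.293, 0.956, -0.001, 0.003]
force: [-0.3, -1.7, 13.0]
opening: 0.0251
grasp_force: 61.1
[-0.53314882  0.14288535 -0.03208119]
```

```bash
python3 -m inch '[[[0,0,0.0003],[0,0,4],0],[[0,0,0],[0,0,2],0],[[0,0,0],[0,0,0],0]]'; python3 -c "
from plant import bot;print(bot.sense()['ft_torque'])"; python3 -m inch '[[[0,0,0],[0,0,2],0],[[0,0,0],[0,0,0],0]]'; python3 -c "
from plant import bot;print(bot.sense()['ft_torque'])"
```

```text
time_s: 16.42
tool_pos: [0.5445, 0.0935, 0.1568]
tool_rot: [-0.242, 0.97, -0.001, 0.003]
force: [0.1, -1.9, 14.8]
opening: 0.0251
grasp_force: 61.2
[-0.6231626   0.10986724 -0.01653277]
time_s: 16.68
tool_pos: [0.5446, 0.0935, 0.1568]
tool_rot: [-0.225, 0.974, -0.001, 0.003]
force: [-0.6, -1.7, 13.9]
opening: 0.0254
grasp_force: 61.2
[-0.69092957  0.04984664  0.01618053]
```

```bash
python3 -m inch '[[[0,0,0],[0,0,1.5],0],[[0,0,0],[0,0,0],0]]'; python3 -c "
from plant import bot;print(bot.sense()['ft_torque'])"; python3 -m inch '[[[0,0,0],[0,0,1],0],[[0,0,0],[0,0,0],0]]'; python3 -c "
from plant import bot;print(bot.sense()['ft_torque'])"
```

```text
time_s: 16.92
tool_pos: [0.5446, 0.0935, 0.1568]
tool_rot: [-0.213, 0.977, -0.001, 0.003]
force: [-0.3, -2.8, 14.4]
opening: 0.0253
grasp_force: 61.2
[-0.75432062  0.09770324 -0.01341927]
time_s: 17.18
tool_pos: [0.5446, 0.0934, 0.1568]
tool_rot: [-0.204, 0.979, -0.001, 0.003]
force: [-0.3, -2.2, 13.1]
opening: 0.025
grasp_force: 61.2
[-0.75497495  0.00959001  0.07664417]
```

At yaw 23.5° the turn is in the notch's window and the torque is only just rising. Letting it rise.

```bash
python3 -m inch '[[[0,0,-0.001],[0,0,-0.5],0],[[0,0,-0.001],[0,0,0],0],[[0,0,-0.001],[0,0,0],0],[[0,0,0],[0,0,0],0]]'; python3 -m inch '[[[0,0,-0.001],[0,0,0],0],[[0,0,-0.0007],[0,0,0],0],[[0,0,0],[0,0,0],0]]';  python3 -c "
from plant import bot;print(bot.sense()['ft_torque'])"
```

```text
time_s: 17.68
tool_pos: [0.5446, 0.0935, 0.1592]
tool_rot: [-0.208, 0.978, -0.001, 0.003]
force: [2.2, -2.7, 10.4]
opening: 0.0252
grasp_force: 60.8
time_s: 18.05
tool_pos: [0.5445, 0.0934, 0.1604]
tool_rot: [-0.208, 0.978, -0.001, 0.003]
force: [1.7, -2.0, 8.9]
opening: 0.025
grasp_force: 60.5
[-0.69355767 -0.69106129 -0.01182587]
```

```bash
python3 -m inch '[[[0,0,-0.0008],[0,0,0],0],[[0,0,0],[0,0,0],0]]'; python3 -m inch '[[[0,0,-0.0006],[0,0,0],0],[[0,0,0],[0,0,0],0],[[0,0,0],[0,0,0],0]]'
```

```text
time_s: 18.3
tool_pos: [0.5445, 0.0934, 0.161]
tool_rot: [-0.208, 0.978, -0.001, 0.003]
force: [2.1, -2.6, 8.0]
opening: 0.0251
grasp_force: 60.4
time_s: 18.68
tool_pos: [0.5445, 0.0935, 0.1613]
tool_rot: [-0.208, 0.978, -0.001, 0.003]
force: [2.4, -1.9, 7.0]
opening: 0.0255
grasp_force: 60.0
```

```bash
python3 -m inch '[[[0,0,-0.0005],[0,0,0],0],[[0,0,0],[0,0,0],0]]'; python3 -m inch '[[[0,0,-0.0005],[0,0,0],0],[[0,0,0],[0,0,0],0],[[0,0,0],[0,0,0],0]]'
```

```text
time_s: 18.92
tool_pos: [0.5444, 0.0935, 0.1614]
tool_rot: [-0.208, 0.978, -0.001, 0.002]
force: [4.1, -3.3, 4.7]
opening: 0.0254
grasp_force: 59.8
time_s: 19.3
tool_pos: [0.5444, 0.0935, 0.1614]
tool_rot: [-0.208, 0.978, -0.001, 0.002]
force: [4.8, -3.3, 3.6]
opening: 0.0251
grasp_force: 59.6
```

Height is held at 0.1614 while the force drops, so the lugs are on the notch floors. Releasing and retreating.

```bash
python3 -m inch '[[[0,0,0],[0,0,0],40],[[0,0,0],[0,0,0],60],[[0,0,0],[0,0,0],100],[[0,0,0],[0,0,0],100],[[0,0,0],[0,0,0],100],[[0,0,0],[0,0,0],100],[[0,0,-0.02],[0,0,0],100],[[0,0,-0.03],[0,0,0],100],[[0,0,-0.04],[0,0,0],100],[[0,0,-0.04],[0,0,0],100],[[0,0,0],[0,0,0],100],[[0,0,0],[0,0,0],100]]'
python3 - <<'E'
from h import *
s=bot.sense();c=cam("wrist",s);w=vision.capture("wrist");a=vision.capture("side")
yw=np.radians(24.8);u=np.array([np.cos(yw),np.sin(yw),0]);v=np.array([-u[1],u[0],0]);o=np.array([.543,.0933,.1215])
for p in [o+.056*u+[0,0,.047]]+[o+x*u+y*v+[0,0,.061] for x in(-17e-3,19e-3) for y in (-.013,.013)]:
    cv2.circle(w,tuple(int(round(q)) for q in proj(c,p)),3,(0,0,255),1)
q=proj(cam("side"),o+[0,0,.03]).astype(int);k=a[q[1]-60:q[1]+60,q[0]-50:q[0]+50]
cv2.imwrite("pics/end.png",np.hstack([w[0:480,180:480],cv2.resize(k,(400,480),interpolation=2)]))
E
```

```text
time_s: 20.8
tool_pos: [0.5418, 0.094, 0.29]
tool_rot: [-0.207, 0.978, 0.0, -0.0]
force: [-0.4, 0.0, -1.0]
opening: 0.0852
grasp_force: 0.0
```

View pics/end.png

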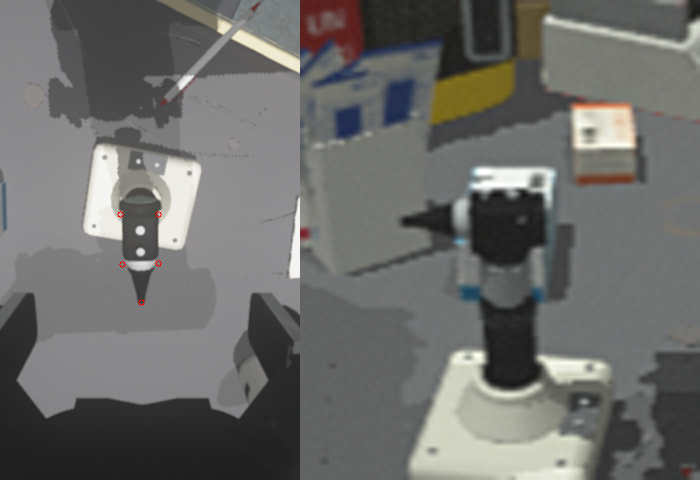

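The head stands upright on the handle, its tip and housing edges (tip at (141,302)) are where the locked pose predicts, and the gripper is clear.

```bash
python3 -c "
from plant import hand_in;print(hand_in())"
```

```text
the job is handed in; nothing more can be done
None
```

The otoscope head is on the battery handle and appears locked: it held its height as I eased the arm off, and the final pictures show it upright at the predicted locked position. Pressing peaked at about 19 N and the ophthalmoscope head and small items were not touched. I handed the job in at about 21 s, but it returned no verdict.

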